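# Brush out the glass vase, then hold the brush up level

## Task

Brush out the small glass vase on the hall console: take the long bottle brush that stands in it by its handle and scrub up and down inside at least twice, each stroke going up until the bristles are close to the rim and then right back down to the bottom. Then draw the brush out of the vase, turn it level and keep holding it up, all of it well above the height of the vase, so that the bristles can be looked over; finish while still holding it there, without letting go or putting it down. Leave the vase standing where it is and the other things on the console alone.

Things in the scene. Friction and masses are not known exactly. Their poses are not given: they have to be found in the camera images.
- vase: Clear glass cylinder vase, open at the top, standing loose and upright on the console: 72 mm outside diameter, 140 mm high, walls 5 mm (bore about 61 mm), glass bottom 10 mm thick, about 0.6 kg. Origin at the centre of its underside, z up.
- brush: Long bottle brush, 245 mm, 80 g, at first standing loose and upright on the vase's inner bottom, bristles down. Origin: centre of the bristles' lower end; z runs along the brush to the handle's end. Orange stiff round bristle head 53 mm diameter, 0 to 65 mm (about 4 mm of play to the glass all round); 6 mm steel stem 65 to 145 mm; round blue plastic handle 20 mm diameter, 145 to 245 mm.
- brush_grip (a point): Point on the brush's axis in the lower half of the handle, 185 mm from the brush's origin: a good place to grip, 195 mm above the console as the brush stands. The handle is round, so it may be gripped from any side; about 35 N holds it firmly when it is turned level.
- bristle_top (a point): Point on the brush's axis at the upper end of the bristles, 65 mm from the brush's origin.
- handle_end (a point): Point on the brush's axis at the end of the handle, 245 mm from the brush's origin.
- rack: Bystander: empty stainless steel letter rack, four wire hoops on a plate forming three slots, 100 x 190 mm, 80 to 128 mm high, origin at the centre of its underside. Loose.
- coaster: Bystander: round blue ceramic coaster with a cork bottom, 100 mm diameter, 10 mm high, origin at the centre of its underside.
- opener: Bystander: brushed aluminium bottle opener lying flat along its x axis, 145 x 44 x 6 mm, origin near its middle on the underside.
- sunglasses: Bystander: folded plastic sunglasses with black lenses, standing on their brow, 146 mm long along y, 30 mm deep, 48 mm high, origin on the underside near the middle.
- whistle: Bystander: yellow plastic whistle lying on its side, about 50 x 26 mm, 18 mm high, origin under the centre of its round chamber.
- dish: Bystander: round terracotta key dish, 124 mm diameter, 32 mm high, origin at the centre of its underside.

How it is judged:
On the way, in this order (a step that is already met when the one before it is completed fails the run):
1. first stroke up: the held brush is raised inside the vase until the top of its bristles is within 25 mm of the rim (contact force between the fingers and brush above 0.5 N and horizontal distance between brush and vase below 0.02 m and z of bristle_top in the frame of vase above 0.115 m and z of brush in the frame of vase below 0.14 m), for 0.05 s.
2. first stroke down: the bristles are within 12 mm of the vase's inner bottom again, the brush still held (contact force between the fingers and brush above 0.5 N and horizontal distance between brush and vase below 0.02 m and z of brush in the frame of vase below 0.022 m), for 0.05 s.
3. second stroke up, as the first (all of step 1), for 0.05 s.
4. second stroke down, as the first (all of step 2), for 0.05 s.
5. the held brush is drawn out: its bristles are wholly above the vase's rim (contact force between the fingers and brush above 0.5 N and z of brush in the frame of vase above 0.142 m), for 0.1 s.
At the end, for the whole second after the job is handed in: The gripper holds the brush still, within about 25 degrees of level, both ends of its axis more than 170 mm above the console (the bristles then clear the 140 mm high vase), touching neither vase nor rack; the vase stands upright on the console within 40 mm of where it was (contact force between the fingers and brush above 0.5 N and angle between brush's own z axis and vertical between 1.13 and 2.01 rad and height (world z) of each of brush, handle_end above 0.17 m and linear speed of brush below 0.03 m/s and angular speed of brush below 0.2 rad/s and contact force between brush and vase below 0.05 N and contact force between brush and rack below 0.05 N and angle between vase's own z axis and vertical below 0.05 rad and height (world z) of vase below 0.005 m and distance of vase from where it was at the start of the episode below 0.04 m); the arm keeps its last pose, push and grip.
It fails at once if the vase is tipped by more than 10 degrees, lifted by more than 15 mm or moved by more than 40 mm (angle between vase's own z axis and vertical above 0.175 rad or height (world z) of vase above 0.015 m or distance of vase from where it was at the start of the episode above 0.04 m).
It fails at once if one of the other things (rack, coaster, opener, sunglasses, whistle, key dish) is moved by more than 20 mm (distance of any of rack, coaster, opener, sunglasses, whistle, dish from where it was at the start of the episode above 0.02 m).
It also fails if it takes over 42 s, if anything falls off the work surface, if the arm or the gripper's body presses on something with over 40 N, if the wrist force passes 120 N, or if a joint passes its speed limit or range.

## Robot

A 6-joint arm with a two-finger parallel gripper is mounted at the origin on the work surface. World frame = base frame: x ahead of the robot, y to its left, z up, the work surface at z = 0. Lengths are in m, angles in rad, forces in N, time in s.
With the tool pointing down it reaches from about 0.25 to 0.775 m from the base axis. Payload 4 kg.
Tool frame: the origin (TCP) lies between the finger pads; the fingertips stand 22 mm ahead of it and the grasp point (between the pads) lies 3 mm ahead of it (r.tip_reach is the distance from the TCP to the fingertips, in m); z points along the fingers, y is the line along which they close (so a half turn about z gives the same grasp; the last joint's range is limited). The gripper opens to 94 mm and grips with 3 to 60 N. Pads are 16 mm wide; open, the fingers measure 119 mm over their backs; the gripper's body (75 mm by 177 mm) begins 78 mm behind the grasp point.
Start: joints at [1.207, 0.087, 1.371, -0, 1.684, -0.103], TCP at [0.142, 0.531, 0.228] pointing down, gripper open.
Joint ranges: [-3.1, 3.1], [-0.76, 2.03], [0.27, 2.55], [-1.08, 4.22], [0.17, 2.65], [-2.57, 2.57]. Speed limits (rad/s): [2.79, 2.79, 3.14, 3.14, 3.14, 3.14].

## Interface

Orientations are given as [roll, pitch, yaw] about the fixed x, y, z axes, in that order (R = Rz(yaw) Ry(pitch) Rx(roll)).
In Python, from station import r gives the robot as it stands.
- The arm moves only by the tool apply_moves, never from a script. Its argument "motion" is a list of rows, each a list of 3 entries, a list of its own where there are three numbers: the shift along the world's x, y, z normalised to -1 to 1, where 1 is 0.15 m, then the turn, a rotation vector about the world's x, y, z normalised to -1 to 1, where 1 is pi rad, then the opening, from 0 (shut) to 1 (fully open). In form: [[[dx, dy, dz], [rx, ry, rz], fingers], ...]. A call has 1 to 10 rows; each row is the pose to reach, as a shift and turn from the pose commanded when the call began, turning the shorter way round; what a row does not reach only later rows make up. A row lasts 1/8 s, in which the tool goes at most 62.5 mm and 10.7 degrees, less where a joint would pass 70% of its speed; a pose out of reach is approached as far as the arm can. A call with a number of a shift or a turn outside -1 to 1 is refused whole. A call with a gripper value outside its range is refused whole. The fingers move at their own pace and stop on an object; the grip force is fixed at half the most. Time passes only in rows, so rows that repeat a pose let the fingers close. It gives the time, the measured TCP pose, the force, the opening and the grip force at its end, in the units of the state.
- r.read_state(): the state, without advancing time (a new reading comes with each control period).
- r.grab_frame(name): name is "side" or "top" or "wrist"; returns a dict with "color" (384x512x3 uint8, red, green, blue), "fx", "fy", "cx", "cy" (pixels), "k1" (the pictures are not rectified: a ray, as slopes to the right and down, at radius r is drawn at 1 + k1 r^2 times it, then the intrinsics apply), "cam_to_world" (4x4, takes a point from camera to world coordinates). Camera axes: x right, y down, z forward; pixel columns grow to the right and rows downward; lengths in m; the calibration is good to about 2 mm. A picture is of the moment at which its call begins. There is no depth.
- r.finish_job(): hands the job in; it is judged then, once.
Trained networks look in the newest picture that a camera, given by its name, has taken for a name from the list of things; names that differ only in an ending like _2 or _b are one class to them, and where a whole thing is asked for, a point or a joint stands for the part that bears it (a point fixed in the world has none). Each returns a list of dicts, best first, with "score" (0 to 1); they miss things now and then, are a little off and sometimes report something else, mostly with a low value. They report only what shows in the picture. A call takes as long as a camera call.
- r.find_in(target, camera): "centre" ([x, y, z] in m, in the coordinates of the camera as it stood for that picture, good to about 4 mm: the middle of the surface that is visible of it).
The state is a dict: "t": time; "joint_pos": joint angles; "joint_vel": joint speeds; "tau": joint torques, N m; "position": TCP position; "tcp_rot": TCP orientation; "ft_force": force on the tool from outside, world axes, zero at the start; "moment": the same for the moment, N m; "finger_gap": opening from 0.0 (shut) to 1.0 (fully open); "gripper_force": force on a finger pad.
Only numpy, scipy, OpenCV 4.12 (cv2) and the standard library are available. Lean on these libraries where they do the work, as an engineer would, in place of code of your own. Each camera call takes 0.05 s, during which the arm holds its last target. There are 200 camera calls.

## Working session

There is one attempt and no reset: what is moved stays moved. The work goes in short steps, Python scripts to look and compute and a tool call to move; the robot and the scene stay as the last step left them, time stands still between calls to the robot, and variables do not carry over. Pictures are saved under pics/ and viewed, at most 10 in all, crops included, and the job is handed in when it is done.

Besides the shell and the picture viewer there is one more tool, called after "Call:" as name(argument=value, ...), one argument or row to a line, values as JSON. apply_moves: Moves the arm, as the interface text tells. Its arguments: {"type":"object","properties":{"motion":{"type":"array"}},"required":["motion"]}

```bash
mkdir -p pics; cat > h.py <<'E'
import numpy as np, cv2
from station import r
def w(f,c): return (np.array(f["cam_to_world"])@np.r_[c,1])[:3]
E
python3 - <<'E'
from h import *
s=r.read_state(); print({k:np.round(v,3).tolist() for k,v in s.items()})
ims=[]
for n in ("side","top"):
    f=r.grab_frame(n); cv2.imwrite(f"pics/{n}0.png",f["color"][...,::-1])
    print(n,f["fx"],f["cx"],f["cy"],f["k1"],np.round(f["cam_to_world"],3).tolist())
    for t in ("brush","vase","rack","coaster","opener","sunglasses","whistle","dish"):
        print(t,[(round(d["score"],2),np.round(w(f,d["centre"]),3).tolist()) for d in r.find_in(t,n)[:2]])
E
```

```text
{'t': 0.0, 'joint_pos': [1.207, 0.088, 1.372, 0.0, 1.684, -0.103], 'joint_vel': [0.0, 0.001, 0.0, -0.001, 0.001, 0.001], 'tau': [-0.002, -34.018, -30.242, 0.072, 0.033, -0.0], 'position': [0.142, 0.531, 0.226], 'tcp_rot': [-3.139, -0.0, 2.881], 'ft_force': [0.521, 0.59, -0.027], 'moment': [-0.004, -0.027, 0.004], 'gripper_force': 0.0, 'finger_gap': 1.001}
side 395.1607877746025 253.67277902407372 185.39183208380462 -0.023578294050845928 [[0.764, -0.445, 0.467, 0.115], [-0.645, -0.525, 0.554, -0.555], [-0.001, -0.725, -0.689, 0.88], [0.0, 0.0, 0.0, 1.0]]
brush [(0.54, [0.538, 0.072, 0.207])]
vase [(0.67, [0.524, 0.055, 0.094])]
rack [(0.84, [0.78, 0.048, 0.008])]
coaster [(0.77, [0.58, 0.269, 0.011])]
opener [(0.57, [0.388, 0.286, 0.005]), (0.15, [0.58, 0.268, 0.013])]
sunglasses [(0.97, [0.393, -0.316, 0.017])]
whistle [(0.69, [0.626, -0.276, 0.022])]
dish [(0.76, [0.775, -0.193, 0.011])]
top 357.49192138722043 257.38031167543915 195.26473824569942 -0.0003621904280288976 [[0.11, -0.968, 0.227, 0.347], [-0.994, -0.107, 0.028, -0.01], [-0.003, -0.229, -0.973, 1.184], [0.0, 0.0, 0.0, 1.0]]
brush [(0.8, [0.536, 0.075, 0.074])]
vase [(0.54, [0.528, 0.062, 0.107])]
rack [(0.94, [0.784, 0.055, 0.008])]
coaster [(0.98, [0.587, 0.269, 0.007])]
opener [(0.69, [0.39, 0.29, 0.005]), (0.35, [0.538, 0.072, 0.072])]
sunglasses [(0.68, [0.786, 0.054, 0.003]), (0.48, [0.404, -0.306, 0.005])]
whistle [(0.59, [0.632, -0.272, 0.02]), (0.46, [0.588, 0.269, 0.006])]
dish [(0.58, [0.771, -0.197, 0.01])]
```

View pics/side0.png

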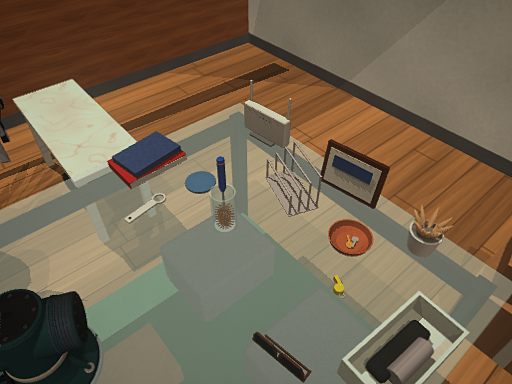

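View pics/top0.png

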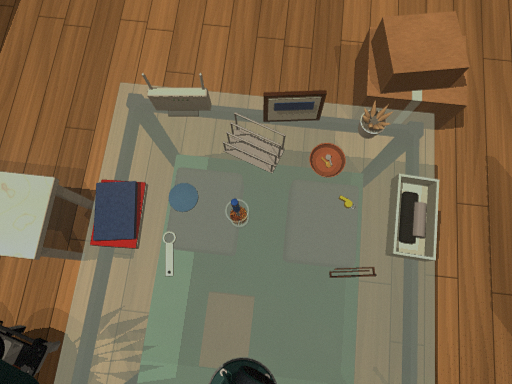

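The side view shows the blue handle at about (221,157)–(222,190) over the vase at (223,210). The top view shows the handle at (236,203) and the vase at (237,212). Nothing tall stands near the brush. I'll triangulate the handle axis next.

```bash
cat > ax.py <<'E'
from h import *
def rays(f,uv):
    K=np.array([[f["fx"],0,f["cx"]],[0,f["fy"],f["cy"]],[0,0,1.]])
    n=cv2.undistortPoints(np.float64(uv).reshape(-1,1,2),K,np.array([f["k1"],0,0,0,0.]))[:,0]
    M=np.array(f["cam_to_world"]); return M[:3,3],np.c_[n,np.ones(len(n))]@M[:3,:3].T
def proj(f,P):
    M=np.linalg.inv(f["cam_to_world"]); K=np.array([[f["fx"],0,f["cx"]],[0,f["fy"],f["cy"]],[0,0,1.]])
    return cv2.projectPoints(np.float64(P).reshape(-1,1,3),cv2.Rodrigues(M[:3,:3])[0],M[:3,3],K,np.array([f["k1"],0,0,0,0.]))[0][:,0]
E
python3 - <<'E'
from ax import *
from scipy.optimize import least_squares
obs=[]
for n,b in (("side",(205,145,240,205)),("top",(222,190,252,226))):
    f=r.grab_frame(n); c=f["color"].astype(int)
    m=(c[...,2]>c[...,0]+35)&(c[...,2]>c[...,1]+25); k=np.zeros_like(m); k[b[1]:b[3],b[0]:b[2]]=1; m&=k
    v,u=np.nonzero(m); print(n,len(u),u.min(),u.max(),v.min(),v.max())
    im=f["color"].copy(); obs.append((f,np.c_[u,v].astype(float),m))
    cv2.imwrite(f"pics/c_{n}.png",cv2.resize(im[b[1]-15:b[3]+40,b[0]-20:b[2]+20],None,fx=5,fy=5)[:600,:,::-1])
# model: cylinder points visible -> silhouette hull mask vs. mask, match centroid and moments
th=np.linspace(0,2*np.pi,40,endpoint=False)
def feat(uv): 
    h=cv2.convexHull(np.float32(uv)); mo=cv2.moments(h); A=mo["m00"]
    return np.array([mo["m10"]/A,mo["m01"]/A, mo["mu11"]/A/5])
def cyl(p):
    b=np.array([p[0],p[1],.155+p[4]]); t=np.array([p[2],p[3],.255+p[4]])
    return np.concatenate([q+.01*np.c_[np.cos(th),np.sin(th),0*th] for q in (b,t)])
def res(p): return np.concatenate([feat(proj(f,cyl(p)))-feat(uv) for f,uv,_ in obs])
s=least_squares(res,[.535,.07,.535,.07,0],x_scale=.01,diff_step=1e-4); print(np.round(s.x,4),np.round(s.fun,2))
for f,uv,m in obs:
    q=proj(f,cyl(s.x)); print(q.min(0).round(1),q.max(0).round(1))
E
```

```text
side 62 205 224 156 189
top 36 231 237 199 205
[ 0.5424  0.0906  0.5398  0.0812 -0.0049] [ 2.85 -0.65 -0.03 -1.79  2.6  -0.21]
[215.6 156. ] [224.3 187.8]
[228.4 198.1] [236.2 211. ]
```

Call:
apply_moves(
  motion=[
    [[0, 0, 0.4], [0, 0, 0], 1],
    [[0, 0, 0.8], [0, 0, 0], 1],
  ],
)

```text
t: 1.25
position: [0.1416, 0.5307, 0.3474]
tcp_rot: [-3.138, -0.0, 2.881]
ft_force: [-0.4, 0.4, 0.4]
finger_gap: 1.003
gripper_force: 0.0
```

```bash
python3 - <<'E'
import cv2,numpy as np
a=cv2.imread("pics/side0.png")[145:240,190:255];b=cv2.imread("pics/top0.png")[185:235,210:265]
a=cv2.resize(a,None,fx=6,fy=6,interpolation=0);b=cv2.resize(b,None,fx=7,fy=7,interpolation=0)
o=np.zeros((600,a.shape[1]+b.shape[1]+5,3),np.uint8);o[:a.shape[0],:a.shape[1]]=a;o[:b.shape[0],a.shape[1]+5:]=b
cv2.imwrite("pics/crop.png",o)
E
```

```text
(no output)
```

View pics/crop.png

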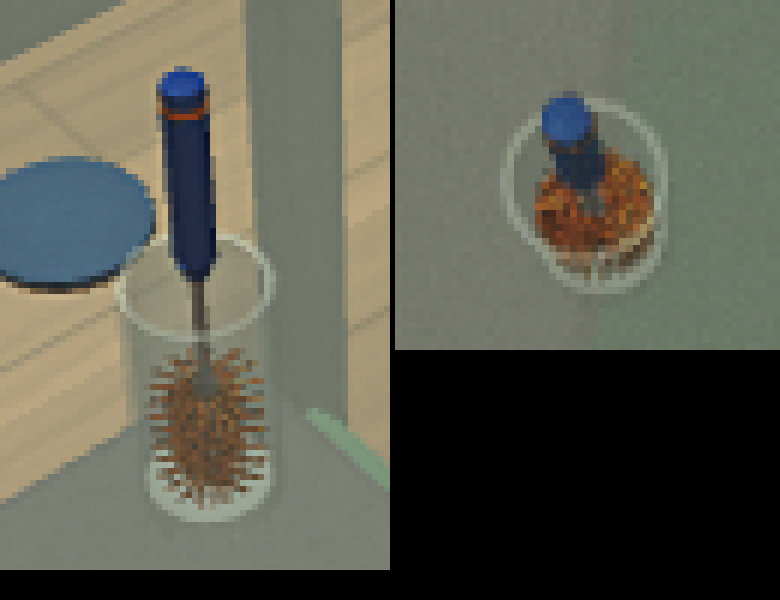

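The cap centre is at side (220.0,158.3) and top (234.1,201.4). The rim centre is at side (222.2,192.3) and top (236.5,210.2). The handle's lower end is at side (222.5,190.3) and top (236.4,211).

```bash
python3 - <<'E'
from ax import *
F=[r.grab_frame("side"),r.grab_frame("top")]
def tri(a,b):
    A=[];y=[]
    for f,p in zip(F,(a,b)):
        o,d=rays(f,[p]); d=d[0]/np.linalg.norm(d[0]); P=np.eye(3)-np.outer(d,d); A.append(P);y.append(P@o)
    x=np.linalg.lstsq(np.vstack(A),np.hstack(y),rcond=None)[0]; return x.round(4),[ (proj(f,x)[0]-p).round(1).tolist() for f,p in zip(F,(a,b))]
print("cap",tri((220,158.3),(234.1,201.4)));print("rim",tri((222.2,192.3),(236.5,210.2)));print("low",tri((222.5,190.3),(236.4,211)))
for n,p,z in (("cap",((220,158.3),(234.1,201.4)),.255),("rim",((222.2,192.3),(236.5,210.2)),.14)):
  for f,q in zip(F,p):
    o,d=rays(f,[q]); d=d[0]; print(n,(o+d*(z-o[2])/d[2]).round(4))
E
```

```text
cap (array([0.5393, 0.0769, 0.2543]), [[0.4, -0.1], [-0.2, 0.3]])
rim (array([0.5381, 0.0773, 0.1365]), [[0.3, -0.1], [-0.2, 0.2]])
low (array([0.5359, 0.0756, 0.146 ]), [[-0.5, 0.1], [0.2, -0.4]])
cap [0.5379 0.0765 0.255 ]
cap [0.5401 0.0764 0.255 ]
rim [0.5353 0.0747 0.14  ]
rim [0.5382 0.0767 0.14  ]
```

Call:
apply_moves(
  motion=[
    [[0.22, -0.252, 0], [0, 0, -0.031], 1],
    [[0.44, -0.504, 0], [0, 0, -0.062], 1],
    [[0.66, -0.757, 0], [0, 0, -0.093], 1],
  ],
)

```text
t: 1.72
position: [0.2415, 0.4167, 0.3468]
tcp_rot: [-3.141, 0.0, 2.586]
ft_force: [0.2, -0.1, -0.8]
finger_gap: 1.001
gripper_force: 0.0
```

Call:
apply_moves(
  motion=[
    [[0.22, -0.252, 0], [0, 0, -0.031], 1],
    [[0.44, -0.504, 0], [0, 0, -0.062], 1],
    [[0.66, -0.757, 0], [0, 0, -0.093], 1],
  ],
)

```text
t: 2.1
position: [0.3406, 0.3029, 0.3469]
tcp_rot: [-3.142, -0.0, 2.293]
ft_force: [1.1, 0.1, 0.9]
finger_gap: 0.998
gripper_force: 0.0
```

Call:
apply_moves(
  motion=[
    [[0.22, -0.252, 0], [0, 0, -0.031], 1],
    [[0.44, -0.504, 0], [0, 0, -0.062], 1],
    [[0.66, -0.757, 0], [0, 0, -0.093], 1],
  ],
)

```text
t: 2.48
position: [0.4396, 0.1893, 0.347]
tcp_rot: [-3.142, -0.0, 2.001]
ft_force: [0.4, 0.9, -0.6]
finger_gap: 1.0
gripper_force: 0.0
```

Call:
apply_moves(
  motion=[
    [[0.22, -0.252, 0], [0, 0, -0.031], 1],
    [[0.44, -0.504, 0], [0, 0, -0.062], 1],
    [[0.66, -0.757, 0], [0, 0, -0.093], 1],
    [[0.66, -0.757, 0], [0, 0, -0.093], 1],
    [[0.66, -0.757, 0], [0, 0, -0.093], 1],
  ],
)

```text
t: 3.1
position: [0.5375, 0.0774, 0.347]
tcp_rot: [-3.141, -0.001, 1.713]
ft_force: [-0.4, 1.1, -1.0]
finger_gap: 1.003
gripper_force: 0.0
```

Call:
apply_moves(
  motion=[
    [[0.005, -0.003, -0.25], [0, 0, 0], 1],
    [[0.005, -0.003, -0.5], [0, 0, 0], 1],
    [[0.005, -0.003, -0.7], [0, 0, 0], 1],
    [[0.005, -0.003, -0.85], [0, 0, 0], 1],
    [[0.005, -0.003, -0.97], [0, 0, 0], 1],
    [[0.005, -0.003, -0.97], [0, 0, 0], 1],
  ],
)

```text
t: 3.85
position: [0.5374, 0.0776, 0.2008]
tcp_rot: [-3.139, -0.0, 1.714]
ft_force: [0.2, 0.3, -0.2]
finger_gap: 0.998
gripper_force: 0.0
```

```bash
python3 - <<'E'
from h import *
o=[]
for n in ("wrist","side"):
    c=r.grab_frame(n)["color"][...,::-1]
    o.append(cv2.resize(c[120:264,140:332] if n=="side" else c,(400,300)))
cv2.imwrite("pics/g1.png",np.hstack(o)); s=r.read_state(); print(s["position"],s["ft_force"])
E
```

```text
[0.53877594 0.07722436 0.20304393] [1.03873929 0.30461577 0.17642003]
```

View pics/g1.png

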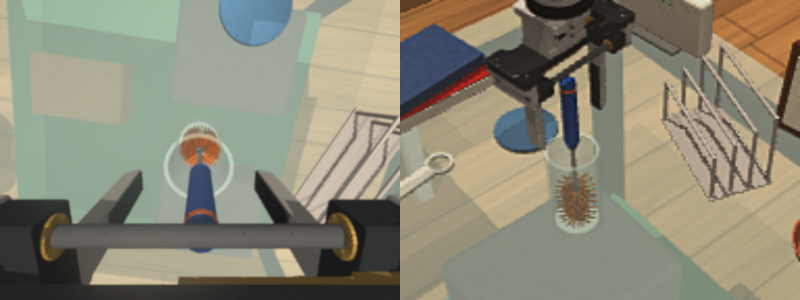

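The wrist half (left) shows the handle at about (200,210), centred between the fingers. The side half shows it upright between them at (570,110). I'll close the gripper.

Call:
apply_moves(
  motion=[
    [[0, 0, 0], [0, 0, 0], 0.1],
    [[0, 0, 0], [0, 0, 0], 0.1],
    [[0, 0, 0], [0, 0, 0], 0],
    [[0, 0, 0], [0, 0, 0], 0],
    [[0, 0, 0], [0, 0, 0], 0],
    [[0, 0, 0], [0, 0, 0], 0],
    [[0, 0, 0], [0, 0, 0], 0],
    [[0, 0, 0], [0, 0, 0], 0],
  ],
)

```text
t: 4.95
position: [0.5385, 0.0768, 0.2019]
tcp_rot: [-3.142, 0.0, 1.712]
ft_force: [-0.2, -0.7, -0.9]
finger_gap: 0.208
gripper_force: 30.0
```

Call:
apply_moves(
  motion=[
    [[0, 0, 0.1], [0, 0, 0], 0],
    [[0, 0, 0.2], [0, 0, 0], 0],
    [[0, 0, 0.3], [0, 0, 0], 0],
    [[0, 0, 0.36], [0, 0, 0], 0],
    [[0, 0, 0.36], [0, 0, 0], 0],
    [[0, 0, 0.36], [0, 0, 0], 0],
  ],
)

```text
t: 5.7
position: [0.5383, 0.0768, 0.2554]
tcp_rot: [-3.141, -0.0, 1.712]
ft_force: [-0.1, 0.0, -0.9]
finger_gap: 0.207
gripper_force: 30.0
```

```bash
python3 - <<'E'
from h import *
o=[]
for n,b in (("side",(120,264,140,332)),("wrist",(0,384,0,512))):
    c=r.grab_frame(n)["color"][b[0]:b[1],b[2]:b[3],::-1]
    o.append(cv2.resize(c,(400,300)))
cv2.imwrite("pics/g2.png",np.hstack(o)); s=r.read_state(); print(s["position"],s["ft_force"],s["gripper_force"])
E
```

```text
[0.53822451 0.07674223 0.25512987] [-0.32613807  0.11235789 -0.45989884] 29.998572170734406
```

View pics/g2.png

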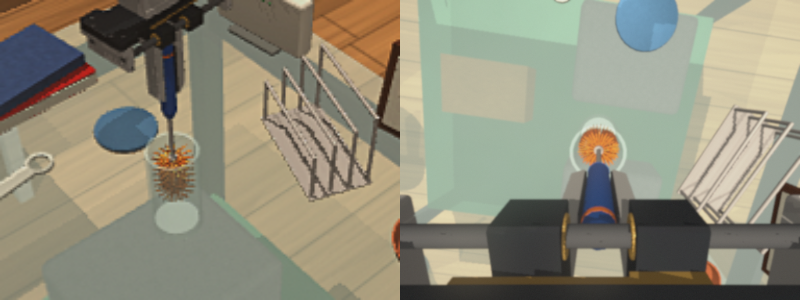

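The bristles' top is at about (172,155), just under the rim, and the vase hasn't moved. I'll carry on with the strokes.

Call:
apply_moves(
  motion=[
    [[0, 0, -0.1], [0, 0, 0], 0],
    [[0, 0, -0.2], [0, 0, 0], 0],
    [[0, 0, -0.29], [0, 0, 0], 0],
    [[0, 0, -0.34], [0, 0, 0], 0],
    [[0, 0, -0.34], [0, 0, 0], 0],
    [[0, 0, -0.34], [0, 0, 0], 0],
    [[0, 0, -0.34], [0, 0, 0], 0],
  ],
)

```text
t: 6.68
position: [0.539, 0.0768, 0.2058]
tcp_rot: [3.14, 0.0, 1.712]
ft_force: [0.3, 0.2, -0.4]
finger_gap: 0.213
gripper_force: 30.0
```

Call:
apply_moves(
  motion=[
    [[0, 0, 0.1], [0, 0, 0], 0],
    [[0, 0, 0.2], [0, 0, 0], 0],
    [[0, 0, 0.3], [0, 0, 0], 0],
    [[0, 0, 0.34], [0, 0, 0], 0],
    [[0, 0, 0.34], [0, 0, 0], 0],
    [[0, 0, 0.34], [0, 0, 0], 0],
    [[0, 0, 0.34], [0, 0, 0], 0],
  ],
)

```text
t: 7.55
position: [0.5382, 0.0767, 0.2552]
tcp_rot: [-3.14, -0.0, 1.712]
ft_force: [-0.2, -0.6, -0.5]
finger_gap: 0.204
gripper_force: 30.0
```

Call:
apply_moves(
  motion=[
    [[0, 0, -0.1], [0, 0, 0], 0],
    [[0, 0, -0.2], [0, 0, 0], 0],
    [[0, 0, -0.29], [0, 0, 0], 0],
    [[0, 0, -0.34], [0, 0, 0], 0],
    [[0, 0, -0.34], [0, 0, 0], 0],
    [[0, 0, -0.34], [0, 0, 0], 0],
    [[0, 0, -0.34], [0, 0, 0], 0],
  ],
)

```text
t: 8.43
position: [0.539, 0.0768, 0.2058]
tcp_rot: [3.14, 0.0, 1.712]
ft_force: [0.4, 0.6, -0.6]
finger_gap: 0.209
gripper_force: 30.0
```

```bash
python3 - <<'E'
from h import *
o=[]
for n,b in (("side",(120,264,140,332)),("wrist",(0,384,0,512))):
    c=r.grab_frame(n)["color"][b[0]:b[1],b[2]:b[3],::-1]
    o.append(cv2.resize(c,(400,300)))
cv2.imwrite("pics/g3.png",np.hstack(o)); s=r.read_state(); print(s["position"],s["ft_force"],s["gripper_force"],s["joint_pos"])
E
```

```text
[0.5388623  0.07675318 0.20562913] [-0.90478215  0.3703951  -0.90113356] 29.998506903648376 [ 3.73207170e-02  7.88712643e-02  1.42280395e+00 -1.92989815e-05
  1.63866096e+00 -1.03971234e-01]
```

View pics/g3.png

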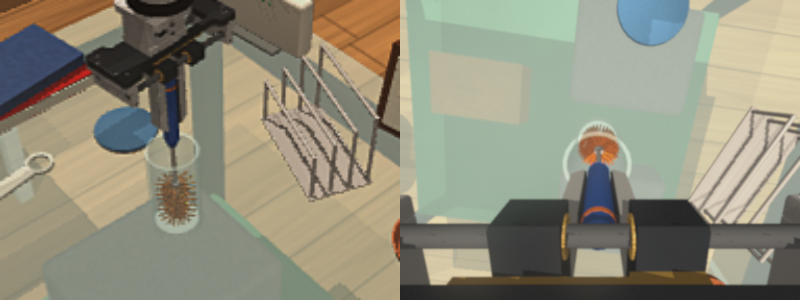

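The brush is at the bottom again at about (177,200), held and upright, and the vase is in place. I'll draw it out now.

Call:
apply_moves(
  motion=[
    [[0, 0, 0.15], [0, 0, 0], 0],
    [[0, 0, 0.3], [0, 0, 0], 0],
    [[0, 0, 0.45], [0, 0, 0], 0],
    [[0, 0, 0.6], [0, 0, 0], 0],
    [[0, 0, 0.75], [0, 0, 0], 0],
    [[0, 0, 0.9], [0, 0, 0], 0],
    [[0, 0, 1], [0, 0, 0], 0],
    [[0, 0, 1], [0, 0, 0], 0],
  ],
)

```text
t: 9.52
position: [0.539, 0.0768, 0.3564]
tcp_rot: [3.139, 0.0, 1.712]
ft_force: [0.7, 0.6, -0.6]
finger_gap: 0.21
gripper_force: 30.0
```

Call:
apply_moves(
  motion=[
    [[0, 0, 0.2], [0, 0, 0], 0],
    [[0, 0, 0.4], [0, 0, 0], 0],
    [[0, 0, 0.6], [0, 0, 0], 0],
    [[0, 0, 0.8], [0, 0, 0], 0],
    [[0, 0, 0.8], [0, 0, 0], 0],
  ],
)

```text
t: 10.15
position: [0.5389, 0.0768, 0.4764]
tcp_rot: [3.138, 0.0, 1.712]
ft_force: [-0.3, -0.0, -1.3]
finger_gap: 0.211
gripper_force: 30.0
```

Call:
apply_moves(
  motion=[
    [[0.1, 0, 0.1], [0.003, -0.03, 0], 0],
    [[0.2, 0, 0.2], [0.006, -0.06, 0], 0],
    [[0.3, 0, 0.3], [0.009, -0.09, 0], 0],
    [[0.4, 0, 0.4], [0.012, -0.12, 0], 0],
    [[0.5, 0, 0.5], [0.015, -0.15, 0], 0],
    [[0.6, 0, 0.6], [0.018, -0.18, 0], 0],
    [[0.7, 0, 0.6], [0.02, -0.2, 0], 0],
    [[0.7, 0, 0.6], [0.02, -0.2, 0], 0],
  ],
)

```text
t: 11.15
position: [0.6433, 0.0767, 0.5609]
tcp_rot: [2.517, 0.024, 1.704]
ft_force: [-0.1, 0.1, -0.7]
finger_gap: 0.205
gripper_force: 30.0
```

```bash
python3 - <<'E'
from h import *
s=r.read_state(); print({k:np.round(v,3).tolist() for k,v in s.items()})
E
```

```text
{'t': 11.15, 'joint_pos': [0.002, -0.011, 0.924, 0.058, 1.606, -0.119], 'joint_vel': [0.002, 0.011, -0.036, -0.0, 0.033, 0.0], 'tau': [0.022, -30.705, -30.613, 0.27, -2.773, 0.037], 'position': [0.643, 0.077, 0.561], 'tcp_rot': [2.517, 0.024, 1.704], 'ft_force': [-0.09, 0.051, -0.735], 'moment': [-0.115, 0.45, -0.013], 'gripper_force': 29.999, 'finger_gap': 0.205}
```

Call:
apply_moves(
  motion=[
    [[0.05, 0, 0], [0.003, -0.03, 0], 0],
    [[0.1, 0, 0], [0.006, -0.06, 0], 0],
    [[0.15, 0, 0], [0.009, -0.09, 0], 0],
    [[0.2, 0, 0], [0.012, -0.12, 0], 0],
    [[0.25, 0, 0], [0.015, -0.15, 0], 0],
    [[0.3, 0, 0], [0.018, -0.18, 0], 0],
    [[0.3, 0, 0], [0.02, -0.21, 0], 0],
    [[0.3, 0, 0], [0.023, -0.24, 0], 0],
    [[0.3, 0, 0], [0.025, -0.27, 0], 0],
    [[0.3, 0, 0], [0.025, -0.27, 0], 0],
  ],
)

```text
t: 12.4
position: [0.6888, 0.0771, 0.558]
tcp_rot: [1.669, 0.046, 1.673]
ft_force: [-0.1, 0.1, -1.1]
finger_gap: 0.206
gripper_force: 30.0
```

Call:
apply_moves(
  motion=[
    [[0, 0, 0], [0, 0, 0], 0],
    [[0, 0, 0], [0, 0, 0], 0],
    [[0, 0, 0], [0, 0, 0], 0],
    [[0, 0, 0], [0, 0, 0], 0],
  ],
)

```text
t: 12.9
position: [0.6886, 0.0768, 0.5657]
tcp_rot: [1.658, 0.047, 1.672]
ft_force: [0.4, -0.1, -0.9]
finger_gap: 0.207
gripper_force: 30.0
```

```bash
python3 - <<'E'
from h import *
s=r.read_state(); print({k:np.round(v,3).tolist() for k,v in s.items()})
o=[cv2.resize(r.grab_frame(n)["color"][:,:,::-1],(400,300)) for n in ("side","wrist")]
cv2.imwrite("pics/g4.png",np.hstack(o))
E
```

```text
{'t': 12.9, 'joint_pos': [-0.032, -0.337, 1.674, 0.386, 0.345, -0.424], 'joint_vel': [0.001, -0.001, 0.007, 0.001, -0.002, -0.002], 'tau': [0.004, -20.733, -35.056, 0.605, -4.006, 0.075], 'position': [0.689, 0.077, 0.566], 'tcp_rot': [1.658, 0.047, 1.672], 'ft_force': [0.397, -0.099, -0.862], 'moment': [-0.14, 0.753, -0.014], 'gripper_force': 30.0, 'finger_gap': 0.207}
```

View pics/g4.png

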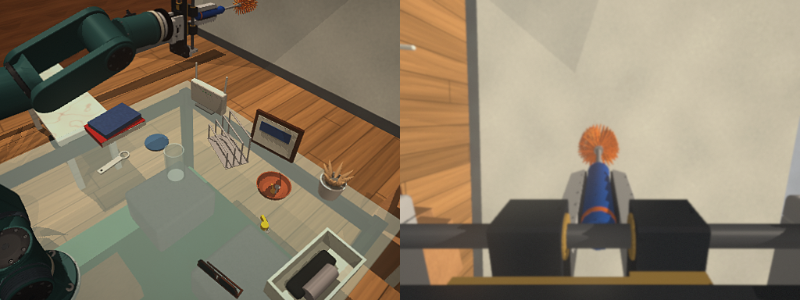

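The brush is held level, with the bristles at about (243,5) in the side half, and the vase stands empty and undisturbed at (174,160). The arm is still, so I'm handing in.

```bash
python3 -c "
from station import r
print(r.finish_job())"
```

```text
the job is handed in; nothing more can be done
None
```

I scrubbed the vase with two full up-and-down strokes, drew the brush out and turned it about level, roughly 0.56 m above the console. I handed the job in while still holding it there; in the last picture the vase stood in its place and the other things looked undisturbed, and no verdict came back.

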